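# Nip a taper gauge in the gap of a die set and hold it for the reading

## Robot

A 6-joint arm with a two-finger parallel gripper is mounted at the origin on a cart in front of the work surface, level with it; the furniture and walls round the work are solid. World frame = base frame: x ahead of the robot, y to its left, z up, the work surface at z = 0. Lengths are in mm, angles in rad, forces in N, time in s.
With the tool pointing down it reaches from about 400 to 925 mm from the base axis. Payload 12.5 kg.
Tool frame: the origin (TCP) lies at the very end of the fingers, on their centre line; the grasp point (between the pads) lies 19 mm behind it (env.grasp_offset is the distance from the TCP to the grasp point, in mm); z points along the fingers, y is the direction in which the jaws open and shut (so a half turn about z gives the same grasp; the last joint's range is limited). The gripper opens to 95 mm and grips with 3 to 60 N. Pads are 20 mm wide; open, the fingers measure 119 mm over their backs; the gripper's body (75 mm by 180 mm) begins 59 mm behind the grasp point.
Start: joints at [1.103, 0.491, 1.559, -0, 1.092, -0.106], TCP at [221.208, 584.563, 214.661] pointing down, gripper open.
Joint ranges: [-3.1, 3.1], [-0.84, 2.19], [0.05, 2.79], [-1.13, 4.28], [0.06, 2.93], [-2.69, 2.69]. Speed limits (rad/s): [2.22, 2.22, 2.79, 3.14, 3.14, 3.14].

## Interface

Orientations are given as [roll, pitch, yaw] about the fixed x, y, z axes, in that order (R = Rz(yaw) Ry(pitch) Rx(roll)).
In Python, from cell import env gives the robot as it stands. The module is installed in compiled form; this text tells all that it offers.
- The arm moves only by the shell command python3 -m pendant 'ROWS'. ROWS is JSON, one flat list of numbers, 5 for each row, row after row: the shift along the tool's x, y, z as a fraction of full scale, then the turn about the tool's z as a fraction of full scale, then the gripper's target within -1 to 1 (shut at 1, half-way at 0, fully open at -1). In form: [x, y, z, turn, grip, x, y, z, turn, grip, ...]. A call has 1 to 10 rows; each row shifts and turns the commanded pose from where the row before left it, along the tool's axes as they then stand; what a row does not reach is not made up. Full scale, the value 1, is 0.4 m for a shift and 180 degrees for a turn. A row lasts 1/8 s, in which the tool goes at most 62.5 mm and 10.7 degrees, less where a joint would pass 70% of its speed; a pose out of reach is approached as far as the arm can. A call with a number of a shift or a turn outside -1 to 1 is refused whole. A call with a gripper value outside its range is refused whole. The fingers move at their own pace and stop on an object; the grip force is fixed at half the most. Time passes only in rows, so rows that do not move let the fingers close. It gives the time, the measured TCP pose, the force and the opening at its end, in the units of the state.
- env.state(): the state, without advancing time (a new reading comes with each control period).
- env.read_camera(name): name is "scene" or "top" or "wrist"; returns the picture (480x640x3 uint8, red, green, blue); there is no depth.
- env.camera_model(name): a dict with "fx", "fy", "cx", "cy" (pixels), "view" (4x4, takes a point from world to camera coordinates); the wrist camera has in their place "tool_from_camera" (4x4, takes a point from camera to tool coordinates, whose origin is the TCP and whose axes are the flange's). Camera axes: x right, y down, z forward; pixel columns grow to the right and rows downward; lengths in mm; the calibration is good to about 2 mm. A picture is of the moment at which its call begins: read the wrist's pose just before it. camera_model takes no time and is no camera call.
- env.job_done(): hands the job in, once; it reports no verdict.
Trained networks look in the newest picture that a camera, given by its name, has taken for a name from the list of things; names that differ only in an ending like _2 or _b are one class to them, and where a whole thing is asked for, a point or a joint stands for the part that bears it (a point fixed in the world has none). Each returns a list of dicts, best first, with "confidence" (0 to 1); they miss things now and then, are a little off and sometimes report something else, mostly with a low value. They report only what shows in the picture. A call takes as long as a camera call.
- env.masks_of(thing, camera): "region" (480x640 bool, what is visible of it).
- env.landmark_of(thing, camera): "xyz" ([x, y, z] in mm, in world coordinates, good to about 4 mm: a listed point, or the origin of a listed thing).
The state is a dict: "t": time; "joints": joint angles; "qvel": joint speeds; "tau": joint torques, N m; "eef_pos": TCP position; "tcp_rot": TCP orientation; "ft_force": force on the tool from outside, world axes, zero at the start; "moment": the same for the moment, N m; "opening": opening from 0.0 (shut) to 1.0 (fully open).
Only numpy, scipy, OpenCV 4.12 (cv2) and the standard library are available. Lean on these libraries where they do the work, as an engineer would, in place of code of your own. Each camera call takes 0.05 s, during which the arm holds its last target.

## Task

Measure the gap at the front of the small two-pillar die set: take the taper gauge with the wider, thicker blade by its grip, lay its blade flat on the lower plate and slide it straight in at the middle of the front until it drags snugly between both plates, without lifting the top plate, which only rests there by its weight. Finish while still holding the gauge there, level and still, so that the depth can be read off the blade; leave the narrow gauge, vial and V-block where they are.

Things in the scene. Friction and masses are not known exactly. Their poses are not given: they have to be found in the camera images.
- die_base: Fixed steel lower plate of the die set, 110 (x) x 150 (y) x 22 mm, with two round rear pillars rising to z 102 mm at x +30, y +-45 mm. Origin at the centre of its underside on the worktop; x points from its front (towards the robot) to its back, z up. Its upper face is at z 22 mm.
- gap_mouth (a point): Point on the upper face of the lower plate, under the middle of the top plate's front edge (5 mm behind the lower plate's own front edge). Axes as die_base: the blade goes in along +x. Two 8 mm stop screws cross the gap 16 mm behind the front edge at y +-50 mm; along the middle the gap is free all the way through.
- die_top: Steel top plate, 100 (x) x 130 (y) x 18 mm, guided by the pillars; bushes, nuts and spigot rise to 42 mm above its underside. Origin at the centre of its underside: its height above the lower plate is the gap, set anew each time between 5.5 and 10 mm, parallel. It rests by weight alone (1.5 kg, 15 N) on two stop screws and can be pushed up.
- die_stops (a joint): How far the top plate with its stop screws has been lifted off its rest, in m; 0 = resting on the lower plate.
- gauge_wide_grip (a point): Centre of the grip of the wide taper gauge (loose, about 0.15 kg, lying flat): a black block 50 (x) x 20 (y) x 38 mm high, held across its 20 mm width. This point is 21 mm above the gauge's flat underside. x points along the blade to its tip, z up. A low metal collar reaches from the grip's front (x +25 mm) to x +30 mm.
- gauge_wide_tip (a point): Tip of the wide gauge's blade, on its underside, 130 mm in front of the grip point and 21 mm below it. The blade is bare metal, 18 mm wide, from x +25 to +130 mm of the grip point; its underside is flat and level with the grip's; its thickness falls evenly from 13.0 mm at the grip to 2.5 mm at the tip (1 mm in 10 mm).
- gauge_wide: The wide taper gauge itself; origin on its underside, under the grip's centre, axes as its grip point. Slid in lightly pressed on the lower plate it drags with a few N; once nipped by the top plate the drag grows by about 1 to 2 N for each mm, and at some 20 N the top plate lifts.
- gauge_narrow: The narrow taper gauge, not to be used: same black grip, but a blade only 10 mm wide and 1.5 to 4.6 mm thick, too thin to fill the gap. Origin on its underside under the grip's centre, x to its tip (130 mm). The two gauges may lie in either of two places, side by side.
- v_block: Steel V-block, 44 x 36 x 34 mm, beside the die set; origin at the centre of its underside.
- vial: Brown glass vial with black cap, 24 mm across, 54 mm high, standing near; origin at the centre of its underside.

How it is judged (in metres and radians):
On the way, in this order (a step that is already met when the one before it is completed fails the run):
1. the wide gauge is lifted off the worktop in the fingers (contact force between the fingers and gauge_wide above 2 N and height (world z) of gauge_wide above 0.01 m), for 0.2 s.
2. the tip of its blade is in the gap, at the middle of the front (x of gauge_wide_tip in the frame of gap_mouth between 0.008 and 0.1 m and y of gauge_wide_tip in the frame of gap_mouth between -0.02 and 0.02 m and z of gauge_wide_tip in the frame of gap_mouth below 0.009 m and value of joint die_stops below 0.001 m), for 0.1 s.
At the end, for the whole second after the job is handed in: The wide gauge is still gripped, at rest, blade in the gap: pressing on the top plate with over 1 N, top plate lifted under 1 mm, tip 20 to 95 mm deep, within 20 mm of the middle, at most 1.5 mm above the lower plate; level within 0.05 rad, straight within 0.14 rad (contact force between the fingers and gauge_wide above 2 N and contact force between gauge_wide and die_top above 1 N and value of joint die_stops below 0.001 m and x of gauge_wide_tip in the frame of gap_mouth between 0.02 and 0.095 m and y of gauge_wide_tip in the frame of gap_mouth between -0.02 and 0.02 m and z of gauge_wide_tip in the frame of gap_mouth below 0.0015 m and angle between gauge_wide's own z axis and vertical below 0.05 rad and angle between the x axis of gauge_wide and the x axis of die_base, either way round below 0.14 rad and linear speed of gauge_wide below 0.005 m/s); the arm keeps its last pose, push and grip.
It fails at once if the top plate was pushed up by more than 3 mm (value of joint die_stops above 0.003 m).
It fails at once if the narrow gauge was moved (distance of gauge_narrow from where it was at the start of the episode above 0.03 m).
It fails at once if a bystander was moved (distance of any of vial, v_block from where it was at the start of the episode above 0.03 m).
It also fails if it takes over 56 s, if anything falls off the work surface, if the arm or the gripper's body presses on something with over 40 N, if the wrist force passes 120 N, or if a joint passes its speed limit or range.

## Working session

There is one attempt and no reset: what is moved stays moved. The work goes in short steps, Python scripts to look and compute and a shell command to move; the robot and the scene stay as the last step left them, time stands still between calls to the robot, and variables do not carry over. Pictures are saved under pics/ and viewed, and the job is handed in when it is done.

```bash
mkdir -p pics; cat > h.py <<'E'
import numpy as np, cv2, json
from cell import env
def save(c,n):
    im=env.read_camera(c); cv2.imwrite(f'pics/{n}.png',im[:,:,::-1]); return im
E
python3 - <<'E'
from h import *
print(env.state())
save('scene','s0');
for t in ['gap_mouth','gauge_wide_grip','gauge_wide_tip','gauge_narrow','die_base','die_top']:
    print(t,[(np.round(r['xyz'],1),round(r['confidence'],2)) for r in env.landmark_of(t,'scene')])
save('top','t0')
for t in ['gap_mouth','gauge_wide_grip','gauge_wide_tip','gauge_wide','gauge_narrow','die_base','die_top','v_block','vial']:
    print(t,[(np.round(r['xyz'],1),round(r['confidence'],2)) for r in env.landmark_of(t,'top')])
E
```

```text
{'t': 0.0, 'joints': array([ 1.10343427e+00,  4.91539490e-01,  1.55945275e+00,  2.33716648e-06,
        1.09172696e+00, -1.05624221e-01]), 'qvel': array([-0.00089613,  0.00159138,  0.00015657,  0.00064315, -0.00025183,
       -0.00012285]), 'tau': array([-2.63806258e-03, -6.12643218e+01, -2.58168876e+01,  6.91985339e-02,
        4.84709011e-02, -1.11673260e-04]), 'eef_pos': array([221.06521495, 584.32752503, 214.07308922]), 'tcp_rot': array([-3.14047260e+00, -1.20831349e-04,  2.77985368e+00]), 'ft_force': array([0.51250627, 0.39217946, 0.31410154]), 'moment': array([-0.00128176,  0.02692989,  0.01612512]), 'opening': 1.0020173221863764}
gap_mouth [(array([573.3,  16.9,  23.3]), 0.87)]
gauge_wide_grip [(array([ 482.2, -407.8,   21. ]), 0.76)]
gauge_wide_tip []
gauge_narrow [(array([ 473.4, -266.7,    1.5]), 0.65)]
die_base [(array([620.3,  16.4,   3.3]), 0.58)]
die_top [(array([ 481.1, -411.8,   -2.6]), 0.68), (array([619.6,  17.9,  30.6]), 0.59), (array([ 480.2, -411.6,   20.1]), 0.54)]
gap_mouth [(array([565.9,  14.4,  19.1]), 0.59)]
gauge_wide_grip []
gauge_wide_tip [(array([ 612.7, -407.2,   -1. ]), 0.55)]
gauge_wide [(array([ 480.9, -409.1,   -1.9]), 0.77)]
gauge_narrow [(array([ 4.748e+02, -2.669e+02, -4.000e-01]), 0.69)]
die_base [(array([616.8,  16.1,   3.6]), 0.84)]
die_top [(array([618.5,  14.7,  29.7]), 0.94), (array([ 473.8, -267.3,   -1. ]), 0.29)]
v_block [(array([ 679. , -241.3,    0.7]), 0.91), (array([ 478.5, -409.9,   22.5]), 0.73)]
vial [(array([ 670. , -320.9,   -4.2]), 0.48)]
```

View pics/s0.png

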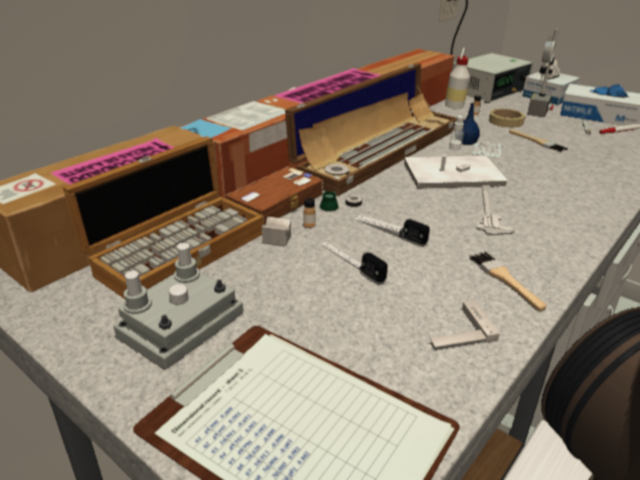

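View pics/t0.png

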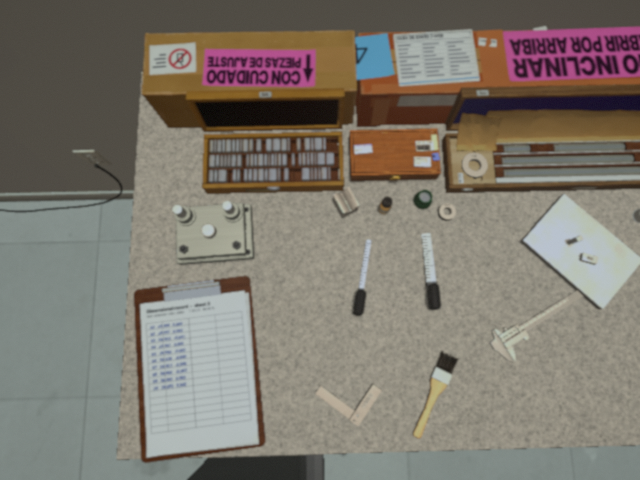

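The top view shows the die set at about (215,232), gauges at (362,290) and (431,270), the right one wider, the V-block at (346,203) and the vial at (386,204). Next I'll zoom in and measure the directions.

```bash
cat >> h.py <<'E'
def ray(cam,uv,z):
    m=env.camera_model(cam); V=np.array(m['view']); R=V[:3,:3]; C=-R.T@V[:3,3]
    d=R.T@np.array([(uv[0]-m['cx'])/m['fx'],(uv[1]-m['cy'])/m['fy'],1])
    return C+d*(z-C[2])/d[2]
def proj(cam,p):
    m=env.camera_model(cam); V=np.array(m['view']); q=V[:3,:3]@np.array(p)+V[:3,3]
    return np.array([m['fx']*q[0]/q[2]+m['cx'],m['fy']*q[1]/q[2]+m['cy']])
E
python3 - <<'E'
from h import *
im=cv2.imread('pics/t0.png')
a=cv2.resize(im[190:280,165:265],None,fx=4,fy=4,interpolation=cv2.INTER_CUBIC)
b=cv2.resize(im[225:325,340:450],None,fx=3.6,fy=3.6,interpolation=cv2.INTER_CUBIC)
H=max(a.shape[0],b.shape[0]);o=np.zeros((H,a.shape[1]+b.shape[1],3),np.uint8)
o[:a.shape[0],:a.shape[1]]=a;o[:b.shape[0],a.shape[1]:]=b
cv2.imwrite('pics/z0.png',o);print(o.shape)
for t in ['gauge_wide','gauge_narrow','die_base','die_top']:
    for r in env.masks_of(t,'top')[:2]:
        ys,xs=np.nonzero(r['region']); 
        P=np.array([ray('top',(u,v),5 if 'g' in t else 25)[:2] for u,v in zip(xs,ys)],np.float32)
        print(t,r['confidence'],len(xs),cv2.minAreaRect(P),'px',cv2.minAreaRect(np.c_[xs,ys].astype(np.float32)))
        if 'gauge' in t:
            c=P.mean(0);w,v=np.linalg.eigh(np.cov((P-c).T));print(c,v[:,1])
m=env.camera_model('top');V=np.array(m['view']);print('cam',-V[:3,:3].T@V[:3,3])
print(proj('top',(616,16,20)),proj('top',(716,16,20)),proj('top',(616,116,20)))
E
```

```text
(360, 796, 3)
gauge_wide 0.88 904 ((536.4441528320312, -412.270263671875), (154.62982177734375, 29.769031524658203), 1.6503769159317017) px ((431.35955810546875, 271.2752990722656), (77.79086303710938, 15.074646949768066), 84.5596694946289)
[ 529.5076  -410.68817] [-0.99832022 -0.0579374 ]
gauge_narrow 0.66 568 ((527.794921875, -278.7519226074219), (23.435932159423828, 153.6629638671875), 78.48937225341797) px ((364.20269775390625, 277.2837829589844), (12.001126289367676, 77.1031265258789), 9.462322235107422)
[ 512.97626 -274.32227] [-0.98440363  0.1759247 ]Traceback (most recent call last):
  File "<stdin>", line 11, in <module>
  File "h.py", line 6, in ray
    m=env.camera_model(cam); V=np.array(m['view']); R=V[:3,:3]; C=-R.T@V[:3,3]
ValueError: time passes only in moves, steps and waits
```

View pics/z0.png

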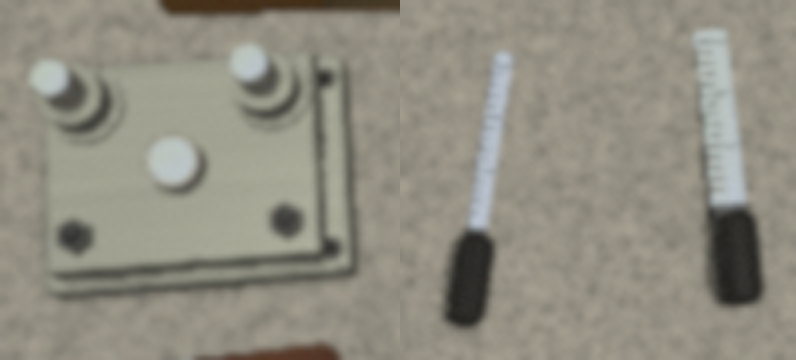

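```bash
cat > h.py <<'E'
import numpy as np, cv2, json
from cell import env
M={}
for c in ('scene','top'): M[c]=env.camera_model(c)
def save(c,n):
    im=env.read_camera(c); cv2.imwrite(f'pics/{n}.png',im[:,:,::-1]); return im
def ray(cam,uv,z):
    m=M[cam]; V=np.array(m['view']); R=V[:3,:3]; C=-R.T@V[:3,3]
    d=R.T@np.array([(uv[0]-m['cx'])/m['fx'],(uv[1]-m['cy'])/m['fy'],1])
    return C+d*(z-C[2])/d[2]
def proj(cam,p):
    m=M[cam]; V=np.array(m['view']); q=V[:3,:3]@np.array(p)+V[:3,3]
    return np.array([m['fx']*q[0]/q[2]+m['cx'],m['fy']*q[1]/q[2]+m['cy']])
E
python3 - <<'E'
from h import *
V=np.array(M['top']['view']);print('cam',-V[:3,:3].T@V[:3,3],V[:3,:3].round(3),M['top']['fx'])
z=lambda p:(165+p[0]/4,190+p[1]/4)
print('lower front L,R',ray('top',z((52,295)),22),ray('top',z((354,272)),22))
print('lower right back',ray('top',z((341,62)),22))
print('top front L,R',ray('top',z((52,272)),48),ray('top',z((325,251)),48), 'backR',ray('top',z((316,55)),48))
w=lambda p:(340+(p[0]-400)/3.6,225+p[1]/3.6)
for p,zz in [((710,32),2),((740,300),20),((737,208),30)]: print(ray('top',w(p),zz))
for p,zz in [((711,32),2.5),((728,207),13)]: print('blade',ray('top',w(p),zz))
E
```

```text
cam [ 421.68595818 -204.20638799  882.99136198] [[-0.024 -1.     0.005]
 [-0.98   0.023 -0.197]
 [ 0.197 -0.01  -0.98 ]] 445.8591174845344
lower front L,R [559.584949    84.49456509  22.        ] [567.47416955 -62.29120096  22.        ]
lower right back [674.11846066 -54.79109109  22.        ]
top front L,R [566.43757427  76.24610485  48.        ] [573.50427936 -52.72382083  48.        ] backR [670.3017814  -47.13926665  48.        ]
[ 612.13055412 -407.78976027    2.        ]
[ 461.70397607 -409.85978103   20.        ]
[ 509.79356839 -409.30256663   30.        ]
blade [ 612.00936211 -408.23707007    2.5       ]
blade [ 512.2103427  -408.53040876   13.        ]
```

```bash
python3 -m pendant '[0,0,0,-0.0584,-1, 0,0,0,-0.0584,-1, -0.08,-0.08,0,0,-1, -0.12,-0.08,0,0,-1, -0.12,-0.08,0,0,-1, -0.12,-0.08,0,0,-1, -0.12,-0.1,0,0,-1, -0.06,-0.12,0,0,-1, 0,-0.12,0,0,-1, 0,-0.12,0,0,-1]'
python3 -m pendant '[0,-0.12,0,0,-1, 0,-0.12,0,0,-1, 0,-0.12,0,0,-1, 0,-0.12,0,0,-1, 0,-0.12,0,0,-1, 0,-0.12,0,0,-1, 0,-0.12,0,0,-1, 0,-0.12,0,0,-1, 0,-0.12,0,0,-1, 0,-0.12,0,0,-1]'
```

```text
t: 2.25
eef_pos: [471.0, 272.2, 214.5]
tcp_rot: [3.142, 0.0, -3.137]
ft_force: [1.2, 0.1, 0.3]
opening: 1.001
t: 3.5
eef_pos: [473.1, -207.8, 214.8]
tcp_rot: [-3.141, 0.0, -3.137]
ft_force: [0.7, 0.2, 0.6]
opening: 0.999
```

```bash
python3 -m pendant '[0,-0.12,0,0,-1, 0,-0.12,0,0,-1, -0.01,-0.12,0,0,-1, -0.01,-0.12,0,0,-1, 0,-0.02,0,0,-1, 0,0,0,0,-1,0,0,0,0,-1]'
cat >> h.py <<'E'
from scipy.spatial.transform import Rotation as Ro
W=env.camera_model('wrist'); TC=np.array(W['tool_from_camera'])
def T_tool():
    s=env.state();T=np.eye(4);T[:3,:3]=Ro.from_euler('xyz',s['tcp_rot']).as_matrix();T[:3,3]=s['eef_pos'];return T
def wray(T,uv,z):
    A=T@TC; d=A[:3,:3]@np.array([(uv[0]-W['cx'])/W['fx'],(uv[1]-W['cy'])/W['fy'],1]); return A[:3,3]+d*(z-A[2,3])/d[2]
E
python3 - <<'E'
from h import *
T=T_tool();np.save('T1.npy',T);save('wrist','w1');print(T.round(3),TC.round(3))
for t in ['gauge_wide_grip','gauge_wide_tip','gauge_wide']:
    print(t,[(np.round(r['xyz'],1),round(r['confidence'],2)) for r in env.landmark_of(t,'wrist')])
for r in env.masks_of('gauge_wide','wrist')[:1]:
        ys,xs=np.nonzero(r['region']);print(r['confidence'],len(xs),cv2.minAreaRect(np.c_[xs,ys].astype(np.float32)))
E
```

```text
t: 4.38
eef_pos: [482.4, -404.9, 214.8]
tcp_rot: [3.141, -0.0, -3.136]
ft_force: [0.1, 1.1, -0.2]
opening: 1.0
[[-1.00000e+00 -6.00000e-03 -0.00000e+00  4.82371e+02]
 [-6.00000e-03  1.00000e+00  0.00000e+00 -4.04901e+02]
 [ 0.00000e+00  0.00000e+00 -1.00000e+00  2.14758e+02]
 [ 0.00000e+00  0.00000e+00  0.00000e+00  1.00000e+00]] [[ 2.00000e-03 -9.58000e-01 -2.86000e-01  8.01700e+01]
 [ 1.00000e+00  2.00000e-03 -0.00000e+00  3.25000e-01]
 [ 0.00000e+00 -2.86000e-01  9.58000e-01 -1.70026e+02]
 [ 0.00000e+00  0.00000e+00  0.00000e+00  1.00000e+00]]
gauge_wide_grip [(array([ 484.4, -412.9,   25. ]), 0.78)]
gauge_wide_tip [(array([ 613.5, -411. ,    2.1]), 0.85)]
gauge_wide [(array([ 475.3, -409.7,    0.6]), 0.82)]
0.98 2233 ((310.3735656738281, 251.94796752929688), (128.03395080566406, 20.408794403076172), 88.40885925292969)
```

View pics/w1.png

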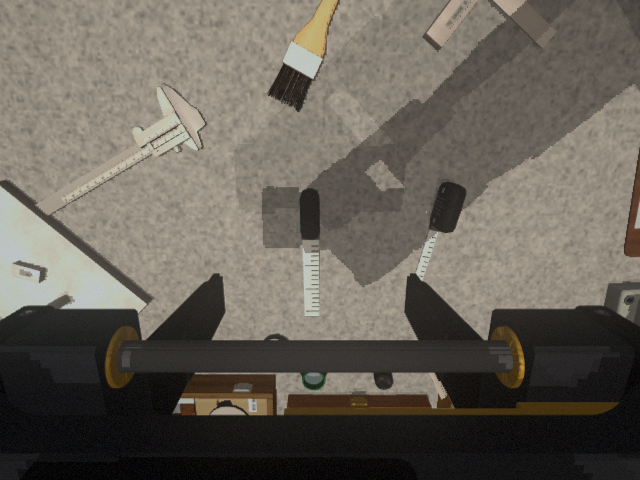

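The wrist view shows the wide gauge at column 311: grip in rows 190–240, tip at row 317. The narrow one is to the right at (448,207), just outside the open finger.

```bash
python3 - <<'E'
from h import *
T=np.load('T1.npy')
im=cv2.imread('pics/w1.png'); cv2.imwrite('pics/z1.png',cv2.resize(im[180:330,250:480],None,fx=3.4,fy=3.4,interpolation=cv2.INTER_CUBIC))
for uv,z in [((312,317),2.5),((311,242),13),((310,240),38),((310,190),38)]: print(uv,wray(T,uv,z))
E
```

```text
(312, 317) [ 614.56132289 -406.37372976    2.5       ]
(311, 242) [ 517.03471418 -407.94944978   13.        ]
(310, 240) [ 507.18802143 -408.78885662   38.        ]
(310, 190) [ 456.09312267 -408.99387807   38.        ]
```

View pics/z1.png

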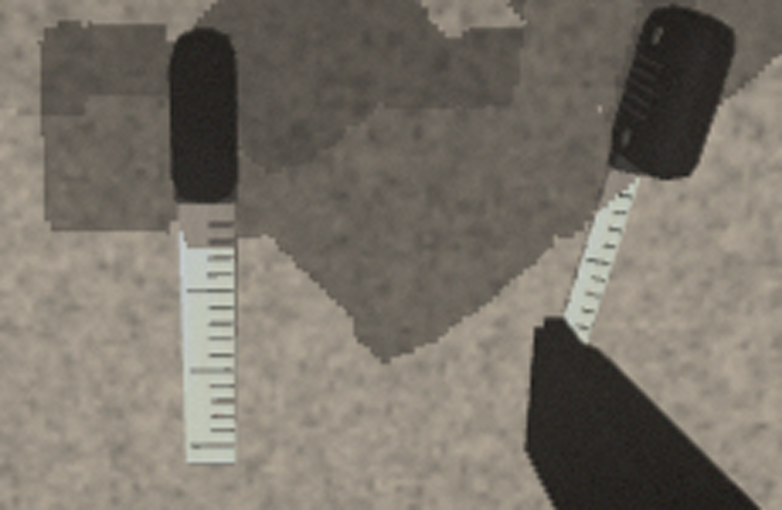

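```bash
python3 -m pendant '[0,-0.01,0.05,0,-1, 0,0,0.1,0,-1, 0,0,0.1,0,-1, 0,0,0.1,0,-1, 0,0,0.08,0,-1, 0,0,0.05,0,-1, 0,0,0.03,0,-1, 0,0,0,0,-1,0,0,0,0,-1]'
```

```text
t: 5.75
eef_pos: [482.7, -410.4, 11.6]
tcp_rot: [-3.141, 0.001, -3.136]
ft_force: [0.2, -1.4, -0.2]
opening: 1.001
```

```bash
python3 -m pendant '[0,0.002,0.009,0,-1, 0,0,0,0,0, 0,0,0,0,1, 0,0,0,0,1, 0,0,0,0,1, 0,0,0,0,1, 0,0,0,0,1, 0,0,0,0,1]'; python3 -c "
from h import *
s=env.state();print(s['eef_pos'],s['tcp_rot'],s['ft_force'],s['moment'],s['opening'])"
```

```text
t: 6.75
eef_pos: [482.3, -409.3, 7.0]
tcp_rot: [3.142, -0.0, -3.136]
ft_force: [0.2, -0.2, -0.4]
opening: 0.32
[ 482.30707355 -409.30959496    6.98839692] [ 3.14150162e+00 -3.37489857e-06 -3.13642659e+00] [ 0.23124794 -0.16639885 -0.38269424] [ 0.05988047  0.02899456 -0.00288739] 0.3201426149098146
```

```bash
python3 -m pendant '[0,0,0,0,1, 0,0,0,0,1, 0,0,0,0,1, 0,0,0,0,1]' && python3 -m pendant '[0,0,-0.02,0,1, 0,0,-0.04,0,1, 0,0,-0.06,0,1, 0,0,-0.06,0,1, 0,0,-0.05,0,1, 0,0,-0.02,0,1, 0,0,0,0,1, 0,0,0,0,1]'
python3 - <<'E'
from h import *
s=env.state();print(s['eef_pos'],s['tcp_rot'],s['ft_force'],s['moment'],s['opening'])
T=T_tool();np.save('T2.npy',T);save('wrist','w2')
E
```

```text
t: 7.25
eef_pos: [482.3, -409.3, 7.0]
tcp_rot: [3.142, 0.0, -3.136]
ft_force: [1.0, 0.4, -0.2]
opening: 0.206
t: 8.25
eef_pos: [482.1, -409.0, 106.3]
tcp_rot: [3.141, -0.001, -3.136]
ft_force: [-0.4, -0.5, -1.2]
opening: 0.209
[ 482.08168814 -409.02995814  106.31719858] [ 3.14067236e+00 -7.19158543e-04 -3.13646797e+00] [-0.43130764 -0.45171982 -1.19259773] [-0.0049679   0.0078305   0.00144101] 0.208923237447204
```

View pics/w2.png

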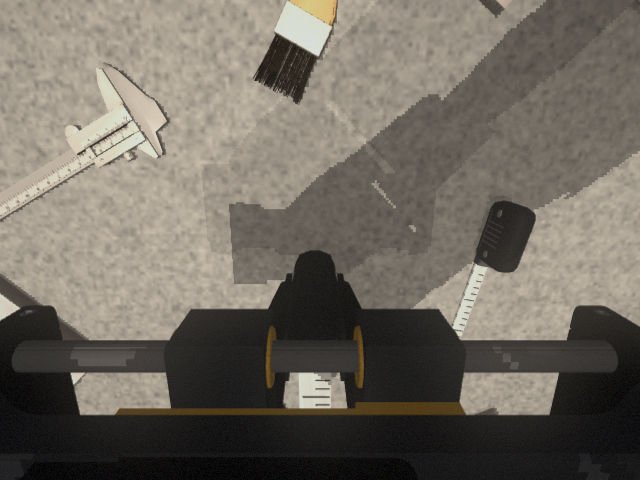

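```bash
python3 -m pendant '[0,0,0,-0.016,1, 0.02,0.05,0,0,1, 0.03,0.1,0,0,1, 0.03,0.13,0,0,1, 0.03,0.13,0,0,1, 0,0.13,0,0,1, 0,0.13,0,0,1, 0,0.13,0,0,1, 0,0.12,0,0,1, 0,0.08,0,0,1]'
python3 -m pendant '[0,0.04,0,0,1, 0,0,0,0,1, 0,0,0,0,1]'
python3 - <<'E'
from h import *
s=env.state();print(s['eef_pos'],s['tcp_rot'],s['ft_force'],s['opening'])
save('scene','s3');save('top','t3')
for t in ['gauge_wide_tip','gauge_wide_grip','gap_mouth']:
    print(t,[(np.round(r['xyz'],1),round(r['confidence'],2)) for c in ('scene','top') for r in env.landmark_of(t,c)])
a=cv2.imread('pics/s3.png')[220:420,60:260];b=cv2.imread('pics/t3.png')[190:290,165:265]
cv2.imwrite('pics/z3.png',np.hstack([cv2.resize(a,(400,400),interpolation=2),cv2.resize(b,(400,400),interpolation=2)]))
E
```

```text
t: 9.55
eef_pos: [415.7, -10.5, 106.7]
tcp_rot: [3.141, -0.001, -3.085]
ft_force: [0.5, -0.3, -2.5]
opening: 0.21
t: 9.93
eef_pos: [415.4, 3.2, 106.8]
tcp_rot: [3.142, -0.0, -3.086]
ft_force: [-0.7, -0.0, -2.0]
opening: 0.21
[415.44538327   3.22429193 106.84912713] [ 3.14152072e+00 -1.87768553e-04 -3.08624510e+00] [-0.65526997 -0.04938767 -1.9841791 ] 0.21032496909596546
gauge_wide_tip [(array([542.9,   8. ,  98. ]), 0.62), (array([547.4,   9.1, 100.6]), 0.97)]
gauge_wide_grip [(array([416.9,   4.2, 117.6]), 0.65)]
gap_mouth [(array([568.8,  14.8,  22.7]), 0.96), (array([563.9,  12.2,  18.8]), 0.8), (array([617.7,  18. ,   2.6]), 0.19)]
```

View pics/z3.png

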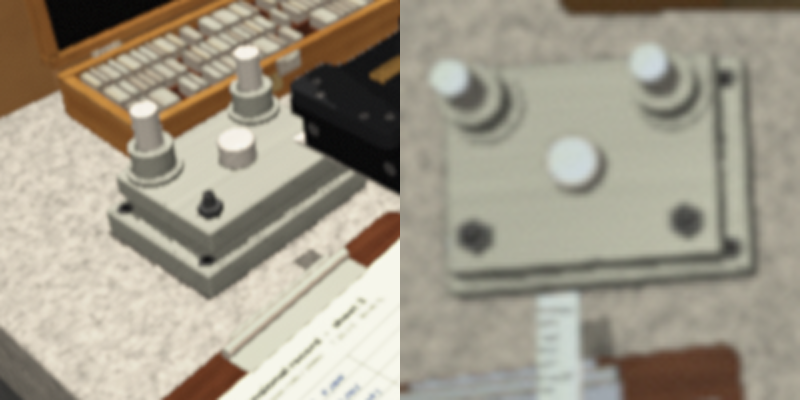

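```bash
python3 - <<'E'
from h import *
a=cv2.imread('pics/s0.png')[310:440,130:300];
cv2.imwrite('pics/z4.png',cv2.resize(a,None,fx=4.5,fy=4.5,interpolation=2))
for uv in [(165,283),(220,283),(219,297),(166,300),(190,290)]: print(ray('top',uv,5))
E
```

```text
[524.56356657 114.10730443   5.        ]
[521.9843411    5.97088451   5.        ]
[494.54435139   7.26178675   5.        ]
[491.18481008 110.54579177   5.        ]
[509.60600934  64.45591301   5.        ]
```

View pics/z4.png

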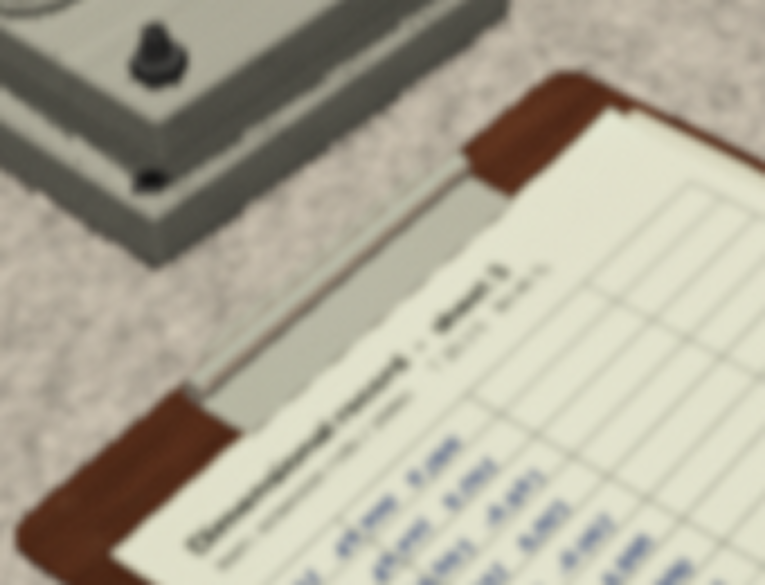

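```bash
python3 -m pendant '[0,0,0.03,0,1, 0,0,0.05,0,1, 0,0,0.05,0,1, 0,0,0.03,0,1, 0,0,0.02,0,1, 0,0,0.008,0,1, 0,0,0,0,1, 0,0,0,0,1]'
python3 - <<'E'
from h import *
s=env.state();print(s['eef_pos'],s['tcp_rot'],s['ft_force'],s['moment'],s['opening'])
save('scene','s5');save('top','t5')
a=cv2.imread('pics/s5.png')[250:390,100:260];b=cv2.imread('pics/t5.png')[220:300,165:265]
cv2.imwrite('pics/z5.png',np.hstack([cv2.resize(a,(400,350),interpolation=2),cv2.resize(b,(400,350),interpolation=2)]))
E
```

```text
t: 11.32
eef_pos: [415.6, 3.6, 32.2]
tcp_rot: [-3.142, 0.001, -3.086]
ft_force: [-0.8, 0.3, -1.1]
opening: 0.21
[415.55335593   3.61783858  32.16851604] [-3.14152005e+00  7.75820062e-04 -3.08613969e+00] [-0.75487717  0.29902305 -1.09375846] [ 0.03578079  0.05681724 -0.02694273] 0.20995800902238945
```

View pics/z5.png

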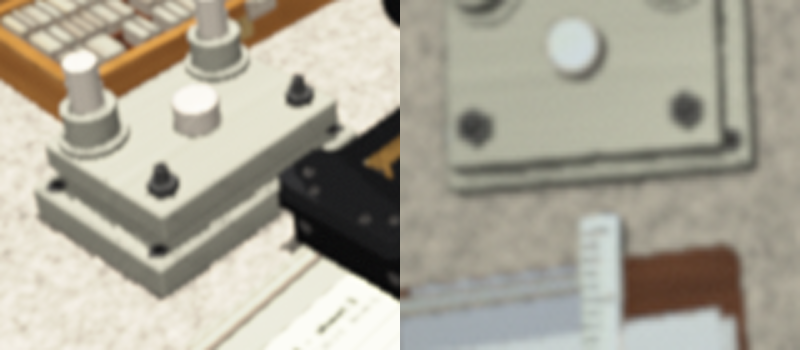

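```bash
python3 -m pendant '[0,0,0.005,0,1, -0.012,0,0,0,1, -0.012,0,0,0,1, -0.012,0,0,0,1, -0.012,0,0,0,1, -0.012,0,0,0,1, -0.012,0,0,0,1,  -0.012,0,0,0,1, 0,0,0,0,1, 0,0,0,0,1]'
python3 - <<'E'
from h import *
s=env.state();print(s['eef_pos'],s['tcp_rot'],s['ft_force'],s['moment'],s['opening'])
save('top','t6')
print([(np.round(r['xyz'],1),round(r['confidence'],2)) for r in env.landmark_of('gauge_wide','top')])
b=cv2.imread('pics/t6.png')[220:300,165:265]
cv2.imwrite('pics/z6.png',cv2.resize(b,(600,480),interpolation=2))
E
```

```text
t: 12.68
eef_pos: [448.7, 5.5, 29.8]
tcp_rot: [3.141, -0.0, -3.086]
ft_force: [-0.0, -0.7, -2.5]
opening: 0.208
[448.7206358    5.51487359  29.78453997] [ 3.14146244e+00 -2.29021749e-04 -3.08615709e+00] [-0.04714766 -0.72129332 -2.45106764] [ 0.0512274   0.05177368 -0.01356462] 0.20802636613865044
[]
```

View pics/z6.png

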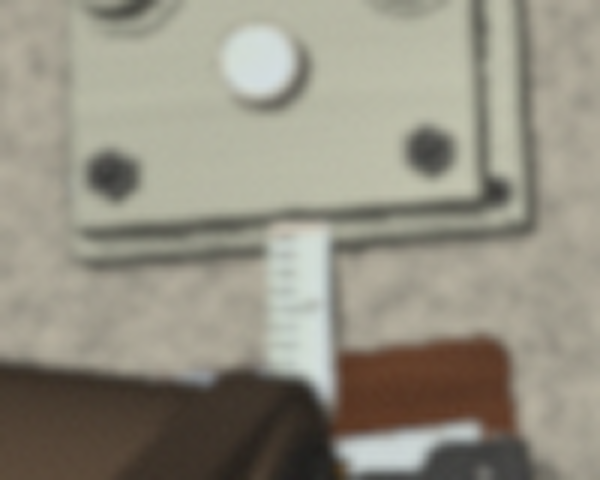

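```bash
python3 -m pendant '[0,0,0.002,0,1, 0,0,0,0,1, 0,0,0,0,1]';python3 -m pendant '[0,0,0.001,0,1, 0,0,0,0,1, 0,0,0,0,1]'; python3 -c "
from h import *
s=env.state();print(s['eef_pos'],s['tcp_rot'],s['ft_force'],s['moment'])"
```

```text
t: 13.15
eef_pos: [448.9, 5.5, 29.0]
tcp_rot: [3.141, 0.0, -3.086]
ft_force: [0.2, -1.0, -1.6]
opening: 0.21
t: 13.52
eef_pos: [448.9, 5.5, 28.7]
tcp_rot: [3.142, 0.0, -3.086]
ft_force: [-1.1, -0.8, 1.4]
opening: 0.212
[448.88405598   5.48843616  28.70669857] [ 3.14153808e+00  1.30464880e-04 -3.08619670e+00] [-1.06684363 -0.81435298  1.42064988] [ 0.02589297  0.05060991 -0.01374606]
```

```bash
python3 -m pendant '[0,0,0.0005,0,1, 0,0,0,0,1, 0,0,0,0,1]'; python3 -c "
from h import *
s=env.state();print(s['eef_pos'],s['tcp_rot'],s['ft_force'],s['moment'])"
```

```text
t: 13.9
eef_pos: [448.9, 5.5, 28.5]
tcp_rot: [3.142, 0.0, -3.086]
ft_force: [-2.2, -0.1, 3.2]
opening: 0.207
[448.88093023   5.50077249  28.4879656 ] [ 3.14152872e+00  1.03621073e-04 -3.08612923e+00] [-2.21725512 -0.07322351  3.24098384] [ 0.19246568 -0.07053224  0.05147737]
```

```bash
python3 -m pendant '[-0.01,0,0,0,1, -0.01,0,0,0,1, -0.01,0,0,0,1, -0.01,0,0,0,1, 0,0,0,0,1]';python3 -m pendant '[-0.005,0,0,0,1, -0.005,0,0,0,1,0,0,0,0,1]'; python3 -m pendant '[-0.005,0,0,0,1, -0.005,0,0,0,1,0,0,0,0,1]';python3 -c "
from h import *
s=env.state();print(s['eef_pos'],s['tcp_rot'],s['ft_force'],s['moment'])"
```

```text
t: 14.52
eef_pos: [465.7, 6.4, 28.4]
tcp_rot: [-3.141, 0.001, -3.086]
ft_force: [1.4, 0.3, 1.1]
opening: 0.207
t: 14.9
eef_pos: [469.1, 6.6, 28.4]
tcp_rot: [3.142, 0.0, -3.086]
ft_force: [-1.2, -0.4, 3.3]
opening: 0.211
t: 15.28
eef_pos: [473.2, 6.8, 28.4]
tcp_rot: [-3.142, 0.001, -3.086]
ft_force: [-1.1, -0.7, 2.4]
opening: 0.207
[473.24828123   6.78924118  28.43985556] [-3.14155870e+00  6.49758250e-04 -3.08612658e+00] [-1.05039878 -0.67121192  2.44927183] [ 0.07913546 -0.17880756  0.03885126]
```

```bash
for i in 1; do python3 -m pendant '[-0.005,0,0,0,1, -0.005,0,0,0,1,0,0,0,0,1]'; done; python3 -m pendant '[-0.005,0,0,0,1, -0.005,0,0,0,1,0,0,0,0,1]'
```

```text
t: 15.65
eef_pos: [477.2, 7.1, 28.4]
tcp_rot: [3.142, 0.001, -3.086]
ft_force: [-2.1, 1.7, 2.5]
opening: 0.209
t: 16.02
eef_pos: [481.1, 7.3, 28.5]
tcp_rot: [3.142, 0.0, -3.086]
ft_force: [-1.8, -0.2, 3.7]
opening: 0.208
```

```bash
python3 -m pendant '[-0.005,0,0,0,1, -0.005,0,0,0,1,0,0,0,0,1]'; python3 -m pendant '[-0.005,0,0,0,1,0,0,0,0,1]'; python3 -m pendant '[-0.005,0,0,0,1,0,0,0,0,1]'
```

```text
t: 16.4
eef_pos: [485.0, 7.5, 28.4]
tcp_rot: [3.142, 0.0, -3.086]
ft_force: [-1.5, 0.7, 6.1]
opening: 0.211
t: 16.65
eef_pos: [486.9, 7.6, 28.5]
tcp_rot: [3.142, 0.0, -3.086]
ft_force: [-2.6, 0.1, 4.5]
opening: 0.21
t: 16.9
eef_pos: [488.9, 7.7, 28.4]
tcp_rot: [3.142, 0.0, -3.086]
ft_force: [-3.4, 0.1, 4.5]
opening: 0.206
```

```bash
python3 -c "
from h import *
s=env.state();print(s['eef_pos'],s['tcp_rot'],s['ft_force'],s['moment'])
save('scene','s7')
a=cv2.imread('pics/s7.png')[250:390,100:260]
cv2.imwrite('pics/z7.png',cv2.resize(a,(640,560),interpolation=2))"
```

```text
[488.92472214   7.71648513  28.44768651] [ 3.14151671e+00  7.52614676e-05 -3.08615661e+00] [-3.3812297   0.12793863  4.49046774] [ 0.07503705  0.05258707 -0.00334177]
```

View pics/z7.png

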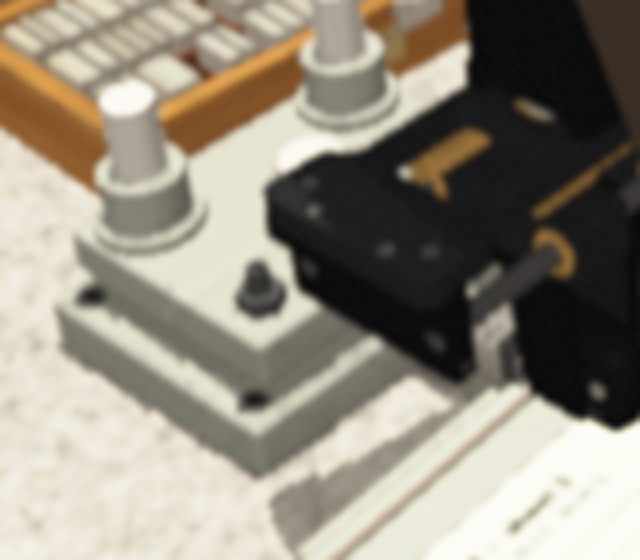

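Clear, with the gripper body passing above the plate. I'll keep sliding in small steps.

```bash
python3 -m pendant '[-0.005,0,0,0,1,0,0,0,0,1]'; python3 -m pendant '[-0.005,0,0,0,1,0,0,0,0,1]'; python3 -m pendant '[-0.005,0,0,0,1,0,0,0,0,1]'
```

```text
t: 17.2
eef_pos: [490.9, 7.8, 28.4]
tcp_rot: [3.142, -0.0, -3.086]
ft_force: [-3.0, 0.4, 4.8]
opening: 0.21
t: 17.45
eef_pos: [492.9, 7.9, 28.5]
tcp_rot: [3.141, -0.0, -3.086]
ft_force: [-3.2, 0.5, 5.2]
opening: 0.206
t: 17.7
eef_pos: [494.9, 8.1, 28.4]
tcp_rot: [3.141, -0.0, -3.086]
ft_force: [-3.7, -0.1, 6.0]
opening: 0.208
```

```bash
python3 -m pendant '[-0.005,0,0,0,1,0,0,0,0,1]'; python3 -m pendant '[-0.005,0,0,0,1,0,0,0,0,1]'; python3 -m pendant '[-0.005,0,0,0,1,0,0,0,0,1]'
```

```text
t: 17.95
eef_pos: [496.8, 8.2, 28.5]
tcp_rot: [3.142, -0.0, -3.086]
ft_force: [-2.9, 0.6, 5.9]
opening: 0.207
t: 18.2
eef_pos: [498.8, 8.3, 28.5]
tcp_rot: [3.142, -0.0, -3.086]
ft_force: [-3.7, -0.2, 6.3]
opening: 0.21
t: 18.45
eef_pos: [500.8, 8.4, 28.5]
tcp_rot: [3.141, -0.0, -3.086]
ft_force: [-3.0, -0.1, 6.3]
opening: 0.206
```

```bash
python3 -m pendant '[-0.005,0,0,0,1,0,0,0,0,1]'; python3 -m pendant '[-0.005,0,0,0,1,0,0,0,0,1]'; python3 -m pendant '[-0.005,0,0,0,1,0,0,0,0,1]'
```

```text
t: 18.7
eef_pos: [502.6, 8.5, 28.5]
tcp_rot: [3.141, -0.001, -3.086]
ft_force: [-5.1, -0.4, 7.8]
opening: 0.21
t: 18.95
eef_pos: [503.7, 8.7, 28.4]
tcp_rot: [3.141, -0.003, -3.086]
ft_force: [-8.0, -0.7, 8.3]
opening: 0.209
t: 19.2
eef_pos: [504.6, 8.8, 28.2]
tcp_rot: [3.141, -0.005, -3.086]
ft_force: [-11.6, -1.4, 9.0]
opening: 0.209
```

The blade is nipped: drag rose from 3 to 11.6 N at about 65 mm depth. I'll hold here and check.

```bash
python3 -m pendant '[0,0,0,0,1,0,0,0,0,1,0,0,0,0,1,0,0,0,0,1,0,0,0,0,1,0,0,0,0,1]'; python3 -m pendant '[0,0,0,0,1,0,0,0,0,1,0,0,0,0,1,0,0,0,0,1]'; python3 - <<'E'
from h import *
s=env.state();print(s['eef_pos'],s['tcp_rot'],s['ft_force'],s['moment'],abs(s['qvel']).max(),s['opening'])
a0=cv2.imread('pics/s0.png')
save('scene','s8'); save('top','t8')
a=cv2.imread('pics/s8.png')[250:390,100:260]; b=a0[250:390,100:260]
cv2.imwrite('pics/z8.png',np.hstack([cv2.resize(b,(400,350),interpolation=2),cv2.resize(a,(400,350),interpolation=2)]))
for t in ['gauge_wide','gauge_narrow','vial','v_block','die_top']:
    print(t,[(np.round(r['xyz'],1),round(r['confidence'],2)) for r in env.landmark_of(t,'top')][:2])
E
```

```text
t: 19.95
eef_pos: [504.5, 8.8, 28.2]
tcp_rot: [3.141, -0.005, -3.086]
ft_force: [-11.0, -1.2, 9.5]
opening: 0.209
t: 20.45
eef_pos: [504.6, 8.8, 28.2]
tcp_rot: [3.141, -0.005, -3.086]
ft_force: [-11.1, -1.5, 9.2]
opening: 0.206
[504.56092509   8.8430411   28.18655535] [ 3.14084314 -0.00488567 -3.08610479] [-11.09760324  -1.45346364   9.23100485] [-0.19989208  1.59913963 -0.03534806] 0.002602815272469742 0.2063466650630212
gauge_wide []
gauge_narrow [(array([ 4.730e+02, -2.681e+02, -3.000e-01]), 0.62)]
vial [(array([ 668.6, -324.1,   -3.1]), 0.56)]
v_block [(array([ 678.7, -243.4,    2.2]), 0.59)]
die_top [(array([621.7,  16.6,  31.2]), 0.56)]
```

View pics/z8.png

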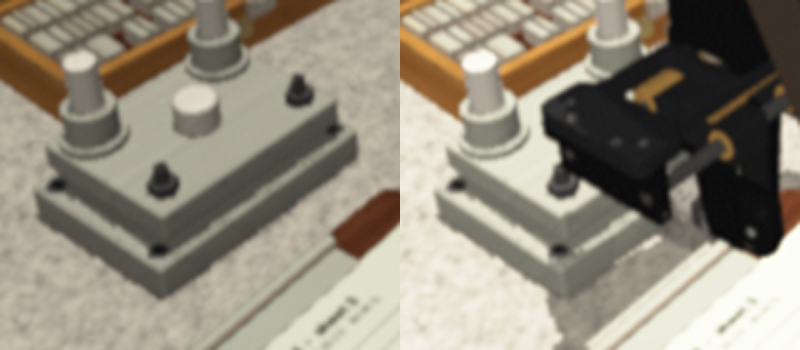

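View pics/t8.png

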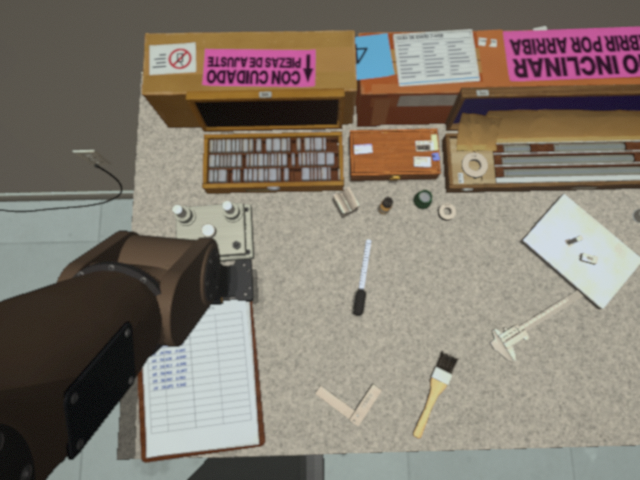

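```bash
python3 -c "
from h import *
print(env.job_done()); s=env.state();print(s['t'],s['eef_pos'],s['ft_force'])"
```

```text
the job is handed in; nothing more can be done
None
the job is handed in; nothing more can be done
```

I took the wide gauge by its grip, laid its blade flat on the lower plate and slid it in at the middle of the front until it nipped. I handed the job in at about 20.7 s with the arm still holding it; no verdict was reported.

**Last checks before handing in:**
- **Depth:** the tip was about 65 mm in, worked out from the arm's position and the mouth point found in the images. That puts the gap at about 8.8 to 9 mm.
- **Nip:** drag rose from about 3 N to a steady 11 N, below the 20 N or so at which the plate lifts. From these forces I estimate roughly 7 N on the top plate, but I could not measure that directly.
- **Level, straight and still:** the tool was within 0.005 rad of level and turned to match the die's yaw measured from the pictures (0.056 rad). The pose did not change over a 1.25 s hold, and the grip stayed closed on 20 mm.
- **Top plate:** it looked unmoved against the first picture.
- **Bystanders:** the narrow gauge, vial and V-block were found within about 4 mm of their first readings, which is the networks' own error.

**Not confirmed:** the network could not find the wide gauge in the last top picture, because the arm hid it. Its final position there comes from the arm's pose and forces only.

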